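# Send a shuttle tube along the slide to the grille stop

### The job

Take the shuttle tube that sticks out of the wooden pigeonhole and lay it gently in the cradle of the slide carrier, where the carrier waits at the white loading end, so that both its ends stick out of the cradle; never drop it. Then push the loaded carrier along its rail until it clicks home in the detent at the green station plate, without running past it. Leave the other two tubes and the steel bottle standing where they are.

Things in the scene. Friction and masses are not known exactly. Their poses are not given: they have to be found in the camera images.
- tube: The shuttle tube to move: white plastic, green end caps and middle band; a plain cylinder 60 mm in diameter, 180 mm long, about 0.13 kg, same at both ends. Origin at its centre, x axis along it. It starts lying in the pigeonhole, axis 38 mm above the table, 75 to 85 mm of it sticking out of the mouth. It rolls on a flat surface.
- pigeonhole: Fixed dark wooden box 92 mm wide, 130 deep, 168 high, closed above the hole, so the gripper can take the tube only near its outer end. Origin on the table at the middle of the mouth; x points into the box: draw the tube out along -x (95 to 105 mm of it is inside). Hole 68 mm wide, roof 80 mm above the table; floor 8 mm thick, going on 30 mm in front of the mouth as a sill.
- rest: Fixed cork rest for putting a tube down, 120 mm (its x) by 76 mm: base 8 mm thick, two ridges along x, tops 16 mm above the table, inner faces 44 mm apart. Origin on the table under its centre. A tube laid along its x axis lies still, axis 38 mm above the table, and can be gripped anywhere along its length.
- rail: Fixed low aluminium rail, 350 mm long (its y), 90 mm wide, 20 mm high, with black end stops 34 mm high. Origin on the table under its middle; y is the way to push, from the white plate beside it (loading end) to the green plate (station). Two steel ridges across it, 19 mm apart, form the detent notch.
- carrier (a joint): Carrier's place along the rail (m), growing along the rail's y, 0 at the loading end stop, 0.21 at the other. Starts at 0 to 0.05 and slides freely (1.5 N friction). A sprung ball under it meets the first ridge at 0.131 (crest 0.1405); this takes about 7 N; from 0.144 on it snaps into the notch at 0.150, held within 1 mm. Pushed on past 0.160 it is over the second ridge.
- cradle (a point): On the carrier: place of the tube's centre when laid in (88 mm above the table); x along the tube, across the rail. The cradle is a grey 45-degree V in two parts, 32 to 75 mm either side of the centre along x, with cheeks 42 to 50 mm from the axis, 103 mm high above the table: no room for fingers there. Fingers fit only in the 64 mm middle gap (plate 42 mm high): hold the tube at its middle.
- push_pad (a point): Centre of the orange outer cheek face on the carrier's -y side (rail axes), at the end nearer the robot: flat, upright, 43 mm wide, 61 mm high, its centre 75 mm above the table. Push here along the rail's y.
- station (a point): Fixed to the rail: where cradle stands when the carrier is home in the detent at the green plate.
- tube_b: Bystander: upright white shuttle tube with grey caps, 60 mm diameter, 180 mm tall, loose. Origin under its centre.
- tube_c: Bystander: like tube_b.
- bottle: Bystander: steel drink bottle with black twist cap, 68 mm diameter, 204 mm tall, loose, upright. Origin under its centre.
Mind the look-alikes: they are no part of the job. What is shaped like the tube but orange or pink is not meant.

How it is judged:
By the outcome, as a careful person would: the job done as asked, in the order asked, and still so for the second after the job is handed in, with the robot touching nothing.
It also fails if it takes over 72 s, if anything falls off the work surface, if the arm or the gripper's body presses on something with over 40 N, if the wrist force passes 120 N, or if a joint passes its speed limit or range.

### The arm

A 6-joint arm with a two-finger parallel gripper is mounted at the origin on the work surface. World frame = base frame: x ahead of the robot, y to its left, z up, the work surface at z = 0. Lengths are in mm, angles in rad, forces in N, time in s.
With the tool pointing down it reaches from about 350 to 775 mm from the base axis. Payload 7.3 kg.
Tool frame: the origin (TCP) lies at the very end of the fingers, on their centre line; the grasp point (between the pads) lies 19 mm behind it; z points along the fingers, y is the line along which they close (so a half turn about z gives the same grasp; the last joint's range is limited). The gripper opens to 92 mm and grips with 3 to 60 N. Pads are 19 mm wide; open, the fingers measure 130 mm over their backs; the gripper's body (75 mm by 190 mm) begins 47 mm behind the grasp point.
Start: joints at [1.202, 0.342, 1.524, -0, 1.275, -0.146], TCP at [115.988, 512.047, 226.741] pointing down, gripper open.
Joint ranges: [-2.53, 2.53], [-0.77, 2.02], [0.04, 2.7], [-1, 4.14], [0.28, 2.66], [-3.11, 3.11]. Speed limits (rad/s): [2.57, 2.57, 3.14, 3.14, 3.14, 3.14].

### API

Orientations are given as [roll, pitch, yaw] about the fixed x, y, z axes, in that order (R = Rz(yaw) Ry(pitch) Rx(roll)).
In Python, from plant import get_obs, vision, workorder gives the robot as it stands.
- The arm moves only by the shell command python3 -m pendant 'ROWS' [OPENING]. ROWS is a JSON object of lists of equal length, an entry for each row: "dp": the shift along the tool's x, y, z in m, a list of three; "rotation": the turn, a rotation vector about the tool's x, y, z in rad, a list of three. A call has 1 to 8 rows; each row is the pose to reach, as a shift and turn from the pose commanded when the call began, along the tool's axes at that moment; what a row does not reach only later rows make up. A row lasts 1/8 s, in which the tool goes at most 62.5 mm and 10.7 degrees, less where a joint would pass 70% of its speed; a pose out of reach is approached as far as the arm can. A call with a gripper value outside its range is refused whole. OPENING is the finger opening in m, from 0 to 0.0918, set as the call begins (- or left out, the last holds). The fingers move at their own pace and stop on an object; the grip force is fixed at half the most. Time passes only in rows, so rows that repeat a pose let the fingers close. It gives the time, the measured TCP pose, the force, the opening and the grip force at its end, in the units of the state.
- get_obs(): the state, without advancing time (a new reading comes with each control period).
- vision.capture(name): name is "scene" or "top" or "wrist"; returns a dict with "pixels" (384x512x3 uint8, red, green, blue), "vfov" (degrees; the focal length in pixels is half the picture's height over the tangent of half this angle, whatever the lens; pixels are square), "cx", "cy" (the principal point, pixels), "dist" ([k1, k2, p1, p2, k3] as OpenCV has them; the pictures are not rectified), "pose" (4x4, takes a point from camera to world coordinates); the wrist camera has in their place "T_tool_cam" (4x4, takes a point from camera to tool coordinates, whose origin is the TCP and whose axes are the flange's). Camera axes: x right, y up, looking along -z (the intrinsics and any distortion apply to the point x, -y, -z); pixel columns grow to the right and rows downward; lengths in mm; the calibration is good to about 2 mm. A picture is of the moment at which its call begins: read the wrist's pose just before it. There is no depth.
- workorder.close_job(): hands the job in; it is judged then, once.
The state is a dict: "time": time; "joint_positions": joint angles; "dq": joint speeds; "tau": joint torques, N m; "tool_pos": TCP position; "tcp_rot": TCP orientation; "contact_force": force on the tool from outside, world axes, zero at the start; "moment": the same for the moment, N m; "grip_width": finger opening in mm; "finger_force": force on a finger pad.
Only numpy, scipy, OpenCV 4.12 (cv2) and the standard library are available. Lean on these libraries where they do the work, as an engineer would, in place of code of your own. Each camera call takes 0.05 s, during which the arm holds its last target. There are 200 camera calls.

## Working session

There is one attempt and no reset: what is moved stays moved. The work goes in short steps, Python scripts to look and compute and a shell command to move; the robot and the scene stay as the last step left them, time stands still between calls to the robot, and variables do not carry over. Pictures are saved under pics/ and viewed, at most 10 in all, crops included, and the job is handed in when it is done.

```bash
mkdir -p pics; ls
python3 - <<'E'
from plant import get_obs, vision
import cv2,pickle
d={}
print(get_obs())
for n in("scene","top","wrist"):
    c=vision.capture(n);d[n]=c
    cv2.imwrite(f"pics/{n}0.png",c["pixels"][:,:,::-1])
    print(n,{k:v for k,v in c.items() if k!="pixels"})
pickle.dump(d,open("c0.pkl","wb"))
E
```

```text
pics
{'time': 0.0, 'joint_positions': array([ 1.20201303e+00,  3.42720331e-01,  1.52500182e+00, -3.66410636e-05,
        1.27538703e+00, -1.45991100e-01]), 'dq': array([ 0.00161786,  0.00091781,  0.00063838, -0.00088197,  0.00031069,
       -0.00042135]), 'tau': array([ 3.39172648e-04, -4.31236589e+01, -2.44215542e+01,  7.18376739e-02,
        5.61086484e-02, -1.53141068e-04]), 'tool_pos': array([115.84023598, 511.65209374, 226.0515043 ]), 'tcp_rot': array([-3.14008716e+00, -1.85948472e-04,  2.91881101e+00]), 'contact_force': array([-0.0046539 ,  0.24334054,  0.38745168]), 'moment': array([ 0.01759197, -0.01499067, -0.01680131]), 'finger_force': 0.0, 'grip_width': 91.84012520858364}
scene {'vfov': 47.73149461894881, 'cx': 251.10610698287164, 'cy': 187.97891743721064, 'dist': array([0.04377054, 0.        , 0.        , 0.        , 0.        ]), 'pose': array([[ 5.51116652e-01, -6.32577670e-01,  5.44165350e-01,
         1.23716235e+03],
       [ 8.34427063e-01,  4.18880079e-01, -3.58149348e-01,
        -5.07670096e+02],
       [-1.38274450e-03,  6.51448364e-01,  7.58691714e-01,
        
[... 443 characters left out ...]
+01],
       [-2.58243652e-02,  4.05631903e-02,  9.98843196e-01,
         1.43005893e+03],
       [ 0.00000000e+00,  0.00000000e+00,  0.00000000e+00,
         1.00000000e+00]])}
wrist {'vfov': 65.43673051842319, 'cx': 252.8615829224001, 'cy': 190.56830491890472, 'dist': array([-0.00950494,  0.        ,  0.        ,  0.        ,  0.        ]), 'T_tool_cam': array([[ 2.08036712e-04,  9.64890882e-01,  2.62650991e-01,
         7.03064932e+01],
       [ 9.99999975e-01, -1.78712835e-04, -1.35534695e-04,
        -2.00693034e+00],
       [-8.38370880e-05,  2.62651012e-01, -9.64890895e-01,
        -1.58751904e+02],
       [ 0.00000000e+00,  0.00000000e+00,  0.00000000e+00,
         1.00000000e+00]])}
```

View pics/scene0.png

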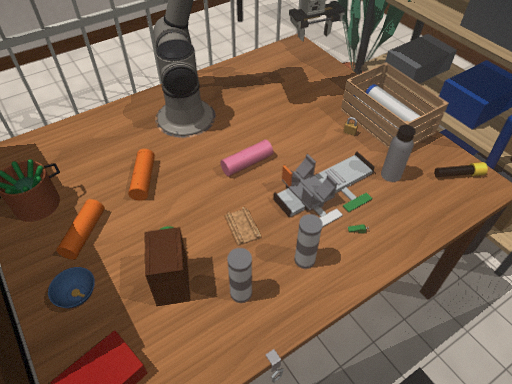

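View pics/top0.png

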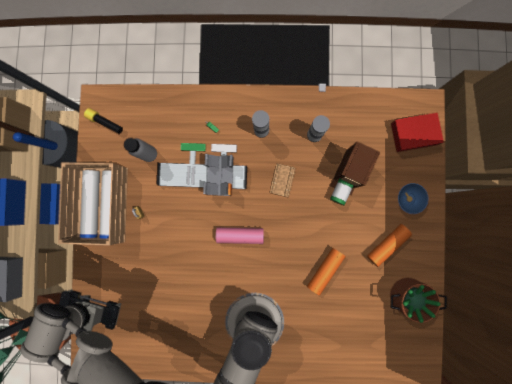

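The scene view shows the box at (168,265), the rest at (242,225), the rail from (290,205) to (370,165), bystander tubes at (240,275) and (308,242), and the bottle at (397,155). In the top view the tube shows at (343,190) in front of the box at (357,165), the rest is at (282,180), and the carrier is at (219,174). The white plate is at (224,148) and the green one at (193,147).

```bash
cat > h.py <<'E'
import numpy as np,cv2
def K(c):
    h,w=c["pixels"].shape[:2];f=h/2/np.tan(np.radians(c["vfov"])/2)
    return np.array([[f,0,c["cx"]],[0,f,c["cy"]],[0,0,1]])
def ray(c,uv,pose=None):
    P=c["pose"] if pose is None else pose
    p=cv2.undistortPoints(np.array(uv,float).reshape(-1,1,2),K(c),c["dist"]).reshape(-1,2)
    d=np.c_[p[:,0],-p[:,1],-np.ones(len(p))]@P[:3,:3].T
    return P[:3,3],d
def onz(c,uv,z,pose=None):
    o,d=ray(c,uv,pose);return o+d*((z-o[2])/d[:,2])[:,None]
def proj(c,X,pose=None):
    P=c["pose"] if pose is None else pose
    q=(np.atleast_2d(X)-P[:3,3])@P[:3,:3]
    return cv2.projectPoints(q*[1,-1,-1],np.zeros(3),np.zeros(3),K(c),c["dist"])[0].reshape(-1,2)
def wpose(o,c):
    from scipy.spatial.transform import Rotation as R
    T=np.eye(4);T[:3,:3]=R.from_euler("xyz",o["tcp_rot"]).as_matrix();T[:3,3]=o["tool_pos"]
    return T@c["T_tool_cam"]
E
python3 - <<'E'
import pickle,cv2
from h import *
d=pickle.load(open("c0.pkl","rb"));c=d["top"];im=c["pixels"]
a=im[100:220,150:280];b=im[130:220,270:400]
A=cv2.resize(im[110:215,150:390],None,fx=3.33,fy=3.33,interpolation=cv2.INTER_CUBIC)
S=d["scene"]["pixels"][140:315,140:390]
B=cv2.resize(S,None,fx=3.2,fy=3.2,interpolation=cv2.INTER_CUBIC)
cv2.imwrite("pics/tz.png",A[:,:,::-1]);cv2.imwrite("pics/sz.png",B[:,:,::-1])
E
```

```text
(no output)
```

View pics/tz.png

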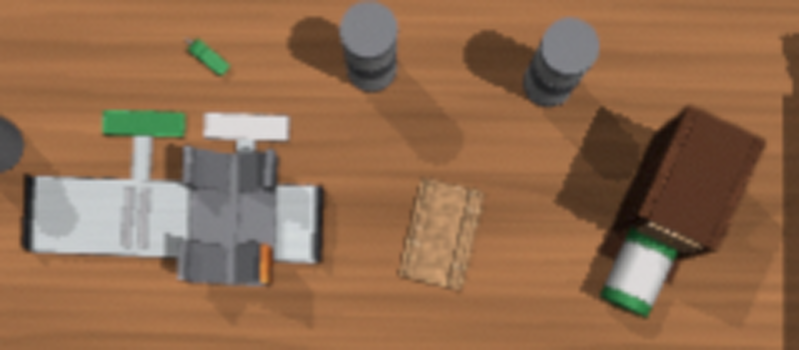

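View pics/sz.png

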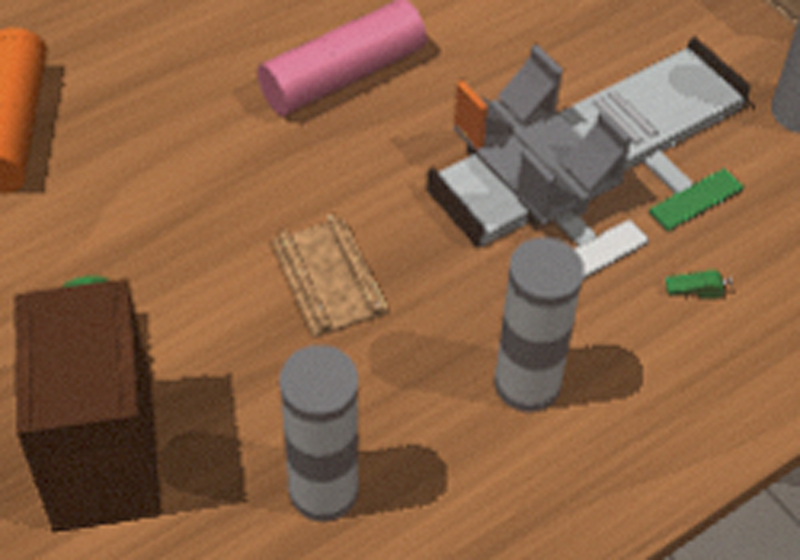

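The zooms show the tube's outer end cap at crop (626,308) and the box mouth at (665,240). They also show the rest's corners, the rail with its end stops, the carrier at the white end, and the orange pad on the near side. Next I compute coarse poses.

Run:
```python
import pickle
from h import *
d=pickle.load(open("c0.pkl","rb"));c=d["top"]
def P(l,z): return onz(c,np.array(l)/3.33+[150,110],z)
np.set_printoptions(suppress=True,precision=1)
im=c["pixels"];hsv=cv2.cvtColor(im,cv2.COLOR_RGB2HSV)
m=((hsv[...,1]<45)&(hsv[...,2]>150))|((hsv[...,0]>50)&(hsv[...,0]<80)&(hsv[...,1]>100))
m=m.astype(np.uint8);mm=np.zeros_like(m);mm[175:207,328:357]=m[175:207,328:357]
pts=np.argwhere(mm)[:,::-1];w=onz(c,pts,45)[:,:2].astype(np.float32)
r=cv2.minAreaRect(w);print("tube",r,cv2.boxPoints(r))
print("boxtop",P([[690,105],[764,143],[712,255],[637,215]],168))
R=P([[425,178],[483,190],[462,290],[402,280]],12);print("rest",R,R.mean(0))
S=P([[25,175],[25,248],[322,262],[322,186]],34);print("stops",S,S.mean(0))
C=P([[183,147],[277,152],[270,284],[177,280]],103);print("carr",C,C.mean(0))
print("pad",P([[265,246],[265,284]],105))
print("ridges",P([[129,187],[146,187],[125,246],[142,246]],22))
print("tubes b c",P([[369,30],[568,47]],180))
```

```text
tube ((515.6785888671875, -325.5256652832031), (59.97836685180664, 86.12031555175781), 64.5594253540039) [[ 463.9 -334.1]
 [ 541.7 -371.1]
 [ 567.4 -316.9]
 [ 489.7 -279.9]]
boxtop [[ 686.6 -354.1  168. ]
 [ 647.9 -432.8  168. ]
 [ 528.2 -378.5  168. ]
 [ 568.6 -299.1  168. ]]
rest [[ 623.7  -79.7   12. ]
 [ 610.9 -148.5   12. ]
 [ 492.  -125.9   12. ]
 [ 502.3  -55.    12. ]] [ 557.2 -102.3   12. ]
stops [[616.  392.7  34. ]
 [529.6 389.5  34. ]
 [520.3  38.6  34. ]
 [609.1  40.8  34. ]] [568.7 215.4  34. ]
carr [[641.5 193.1 103. ]
 [637.6  87.7 103. ]
 [490.5  91.7 103. ]
 [492.7 195.4 103. ]] [565.6 142.  103. ]
pad [[532.4  98.1 105. ]
 [490.3  97.  105. ]]
ridges [[605.3 270.5  22. ]
 [605.6 250.2  22. ]
 [535.1 273.1  22. ]
 [535.5 252.8  22. ]]
tubes b c [[ 757.1  -13.4  180. ]
 [ 742.8 -222.6  180. ]]
```

```bash
cat >> h.py <<'E'
def rel(t,yaw,o=None):
    "dp (mm) and turn about tool z from the present (tool taken as pointing straight down)"
    if o is None:
        from plant import get_obs; o=get_obs()
    y=o["tcp_rot"][2];D=np.array(t)-o["tool_pos"]
    R=np.array([[np.cos(y),np.sin(y),0],[np.sin(y),-np.cos(y),0],[0,0,-1]])
    a=(yaw-y+np.pi)%(2*np.pi)-np.pi
    return np.round(R.T@D,1),round(-a,4)
E
python3 -c "
from h import *
for t in ([400,300,226],[540,0,226],[498,-317,130]): print(rel(t,2.697))"
```

```text
(array([-3.239e+02, -1.437e+02,  2.000e-01]), np.float64(0.2218))
(array([-5.267e+02, -4.054e+02,  2.000e-01]), np.float64(0.2218))
(array([-555.8, -723.8,   96.2]), np.float64(0.2218))
```

```bash
python3 -m pendant '{"dp":[[-0.324,-0.144,0],[-0.324,-0.144,0],[-0.324,-0.144,0],[-0.324,-0.144,0],[-0.324,-0.144,0],[-0.324,-0.144,0],[-0.527,-0.405,0],[-0.527,-0.405,0]],"rotation":[[0,0,0],[0,0,0],[0,0,0],[0,0,0.1],[0,0,0.222],[0,0,0.222],[0,0,0.222],[0,0,0.222]]}' 0.0918
python3 -c "
from h import *
for t in ([540,0,226],[498,-317,226],[498,-317,130]): print(rel(t,2.697))"
```

```text
time: 1.15
tool_pos: [453.8, 185.2, 226.4]
tcp_rot: [-3.141, -0.0, 2.697]
contact_force: [0.6, 0.4, -1.2]
grip_width: 91.8
finger_force: 0.0
(array([-157.4, -130.2,    0.4]), np.float64(0.0004))
(array([-2.557e+02, -4.344e+02,  4.000e-01]), np.float64(0.0004))
(array([-255.7, -434.4,   96.4]), np.float64(0.0004))
```

```bash
python3 -m pendant '{"dp":[[-0.157,-0.13,0],[-0.157,-0.13,0],[-0.157,-0.13,0],[-0.256,-0.434,0.02],[-0.256,-0.434,0.03],[-0.256,-0.434,0.04],[-0.256,-0.434,0.05],[-0.256,-0.434,0.06]],"rotation":[[0,0,0],[0,0,0],[0,0,0],[0,0,0],[0,0,0],[0,0,0],[0,0,0],[0,0,0]]}'
python3 -c "
from h import *
print(rel([498,-317,130],2.697))"
```

```text
time: 2.15
tool_pos: [500.1, -290.8, 175.3]
tcp_rot: [-3.142, 0.001, 2.697]
contact_force: [0.7, 0.7, -0.4]
grip_width: 91.9
finger_force: 0.0
(array([ -9.4, -24.6,  45.3]), np.float64(-0.0005))
```

```bash
python3 -m pendant '{"dp":[[-0.009,-0.0246,0.045],[-0.009,-0.0246,0.045],[-0.009,-0.0246,0.045]],"rotation":[[0,0,0],[0,0,0],[0,0,0]]}'
cat > w.py <<'E'
import sys,pickle
from h import *
from plant import get_obs,vision
o=get_obs();c=vision.capture("wrist");pickle.dump((o,c),open(sys.argv[1]+".pkl","wb"))
cv2.imwrite("pics/"+sys.argv[1]+".png",c["pixels"][:,:,::-1])
E
python3 w.py w1
```

```text
time: 2.52
tool_pos: [498.3, -314.1, 131.2]
tcp_rot: [3.141, 0.0, 2.697]
contact_force: [0.0, -0.3, 0.4]
grip_width: 91.8
finger_force: 0.0
```

View pics/w1.png

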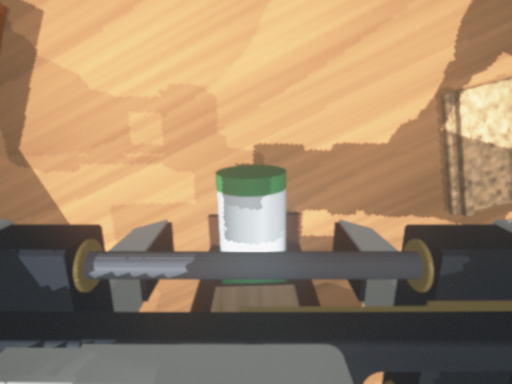

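The wrist view shows the tube with its green outer cap at rows 166–195 and columns 217–287. The middle band is just visible at row 280, and the rest is at right.

Run:
```python
import pickle
from h import *
np.set_printoptions(suppress=True,precision=1)
o,c=pickle.load(open("w1.pkl","rb"));T=wpose(o,c)
im=c["pixels"];hsv=cv2.cvtColor(im,cv2.COLOR_RGB2HSV)
g=((hsv[...,0]>45)&(hsv[...,0]<85)&(hsv[...,1]>90))
w=(hsv[...,1]<40)&(hsv[...,2]>140)
for r in (172,180,188,205,220,235,245):
    x=np.flatnonzero((g|w)[r,190:320])+190;print(r,x.min(),x.max(),onz(c,[[(x.min()+x.max())/2,r]],38,T)[0])
x=np.flatnonzero(g[:,252]);print(x)
ax=np.array([.9035,-.4285,0]);nn=np.array([.4285,.9035,0]);e=np.array([476.8,-307,38])
print(onz(c,[[252,x.min()]],8,T))
for s in (-4,0,4): print(proj(c,[e+ax*s+[0,0,-30],e+ax*s+[0,0,30],e+ax*s+nn*30,e+ax*s-nn*30],T))
```

```text
Traceback (most recent call last):
ValueError: zero-size array to reduction operation minimum which has no identity
```

Run:
```python
import pickle
from h import *
np.set_printoptions(suppress=True,precision=1)
o,c=pickle.load(open("w1.pkl","rb"));T=wpose(o,c)
im=c["pixels"].astype(int);print(im[176,252],im[188,252],im[220,252],im[220,200])
g=(im[...,1]>im[...,0]+15)&(im[...,1]>im[...,2]+8)
w=(im.min(2)>130)&(im.max(2)-im.min(2)<45)
for r in (176,185,192,205,220,235,245):
    x=np.flatnonzero((g|w)[r,190:320])+190
    if len(x): print(r,x.min(),x.max(),onz(c,[[(x.min()+x.max())/2,r]],38,T)[0])
x=np.flatnonzero(g[:,252]);print(x)
ax=np.array([.9035,-.4285,0]);nn=np.array([.4285,.9035,0]);e=np.array([476.8,-307,38])
for s in (-4,0,4): print(proj(c,[e+ax*s+[0,0,-30],e+ax*s+[0,0,30],e+ax*s+nn*30,e+ax*s-nn*30],T).tolist())
```

```text
[ 86 101  74] [ 87 126  87] [220 225 227] [225 174 126]
176 216 284 [ 483.5 -311.9   38. ]
185 217 284 [ 490.9 -314.9   38. ]
192 217 285 [ 496.8 -317.3   38. ]
205 218 286 [ 508.  -321.6   38. ]
220 218 285 [ 520.5 -328.1   38. ]
235 219 285 [ 533.9 -334.    38. ]
245 219 285 [ 542.8 -338.3   38. ]
[172 175 177 178 179 180 181 182 183 184 185 186 187 188 189 190 191 192
 193 194 195 196 279 280 281 282]
[[251.83927934647397, 156.6378447084831], [251.58608015977578, 168.83617310881507], [286.9542593513809, 161.9909290592821], [216.50327174590137, 162.10244823000926]]
[[251.84963744171495, 160.81643058297269], [251.60027026320356, 174.02682007903678], [286.8221589093951, 166.62087914425416], [216.65933209113442, 166.7315384825506]]
[[251.8599234738627, 164.9645526871019], [251.6143368539721, 179.1697702860143], [286.69098201159994, 171.21319368224846], [216.81428382465464, 171.32300361427903]]
```

```bash
python3 -c "
from h import *
print(rel([503,-319.3,20],2.705))"
```

```text
(array([ -6.1,  -2.9, 111.9]), np.float64(-0.0072))
```

```bash
python3 -m pendant '{"dp":[[-0.006,-0.003,0.03],[-0.006,-0.003,0.06],[-0.006,-0.003,0.09],[-0.006,-0.003,0.112],[-0.006,-0.003,0.112],[-0.006,-0.003,0.112]],"rotation":[[0,0,-0.007],[0,0,-0.007],[0,0,-0.007],[0,0,-0.007],[0,0,-0.007],[0,0,-0.007]]}' 0.0918; python3 -m pendant '{"dp":[[0,0,0],[0,0,0],[0,0,0],[0,0,0],[0,0,0],[0,0,0],[0,0,0],[0,0,0]],"rotation":[[0,0,0],[0,0,0],[0,0,0],[0,0,0],[0,0,0],[0,0,0],[0,0,0],[0,0,0]]}' 0.04
```

```text
time: 3.32
tool_pos: [503.3, -320.0, 20.4]
tcp_rot: [-3.141, 0.003, 2.705]
contact_force: [0.2, 0.2, -0.2]
grip_width: 91.8
finger_force: 0.0
time: 4.32
tool_pos: [502.0, -319.9, 18.5]
tcp_rot: [3.142, -0.0, 2.704]
contact_force: [-0.6, 0.4, 2.5]
grip_width: 59.2
finger_force: 29.9
```

```bash
python3 -m pendant '{"dp":[[0.01,0,-0.001],[0.03,0,-0.001],[0.05,0,-0.001],[0.07,0,-0.001],[0.09,0,-0.001],[0.11,0,-0.001],[0.125,0,-0.001],[0.125,0,-0.001]],"rotation":[[0,0,0],[0,0,0],[0,0,0],[0,0,0],[0,0,0],[0,0,0],[0,0,0],[0,0,0]]}' 0.04
python3 w.py w2
python3 - <<'E'
from h import *
from plant import vision
c=vision.capture("top");im=c["pixels"]
cv2.imwrite("pics/t2.png",cv2.resize(im[110:250,150:390],None,fx=3.33,fy=3.33,interpolation=cv2.INTER_CUBIC)[:,:,::-1])
E
```

```text
time: 5.32
tool_pos: [386.5, -265.3, 19.1]
tcp_rot: [3.14, -0.005, 2.704]
contact_force: [-6.8, 3.1, 0.9]
grip_width: 60.0
finger_force: 29.9
```

View pics/t2.png

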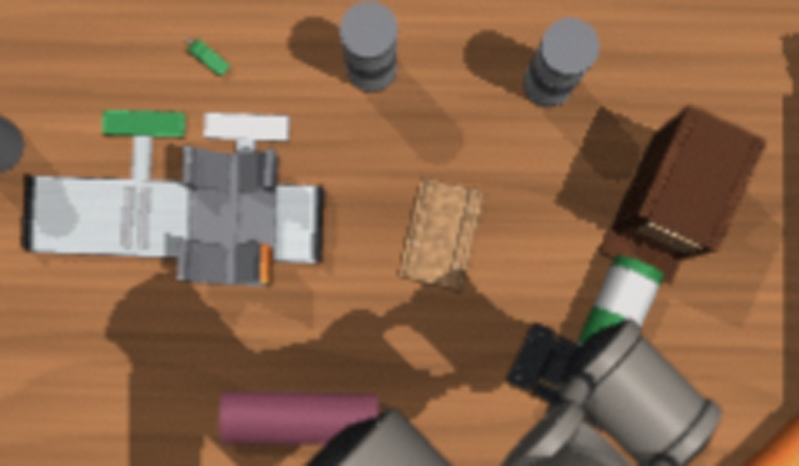

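The top view shows the tube drawn out, with its tail cap at crop (640,265) clear of the mouth, and everything else unmoved.

```bash
python3 -c "
from h import *
print(rel([485.6,-88.2,90],2.947))"
```

```text
(array([-14.8, 202.3, -71.2]), np.float64(-0.2432))
```

```bash
python3 -m pendant '{"dp":[[0.005,0,-0.012],[0.01,0,-0.035],[0.01,0.01,-0.06],[0,0.04,-0.071],[-0.005,0.08,-0.071],[-0.01,0.12,-0.071],[-0.015,0.16,-0.071],[-0.015,0.19,-0.071]],"rotation":[[0,0,0],[0,0,0],[0,0,0],[0,0,-0.05],[0,0,-0.1],[0,0,-0.15],[0,0,-0.2],[0,0,-0.243]]}' 0.04
python3 -m pendant '{"dp":[[0,0.012,0],[0,0.012,0],[0,0.012,0]],"rotation":[[0,0,0],[0,0,0],[0,0,0]]}' 0.04
python3 w.py w3
python3 - <<'E'
from h import *
from plant import vision
import pickle
c=vision.capture("top");im=c["pixels"];s=vision.capture("scene");pickle.dump((c,s),open("t3.pkl","wb"))
a=cv2.resize(im[130:230,230:330],(400,400),interpolation=cv2.INTER_CUBIC)
b=cv2.resize(s["pixels"][150:280,170:300],(400,400),interpolation=cv2.INTER_CUBIC)
cv2.imwrite("pics/t3.png",np.hstack([a,b])[:,:,::-1])
print(rel([485.6,-88.2,21],2.947))
E
```

```text
time: 6.42
tool_pos: [484.5, -100.0, 91.4]
tcp_rot: [-3.141, 0.003, 2.949]
contact_force: [-0.2, 0.0, -0.8]
grip_width: 59.5
finger_force: 29.9
time: 6.8
tool_pos: [485.0, -90.3, 90.7]
tcp_rot: [-3.141, 0.0, 2.946]
contact_force: [-0.4, 0.8, -1.8]
grip_width: 59.9
finger_force: 29.9
(array([-0.1,  2.2, 69.5]), np.float64(-0.0018))
```

View pics/t3.png

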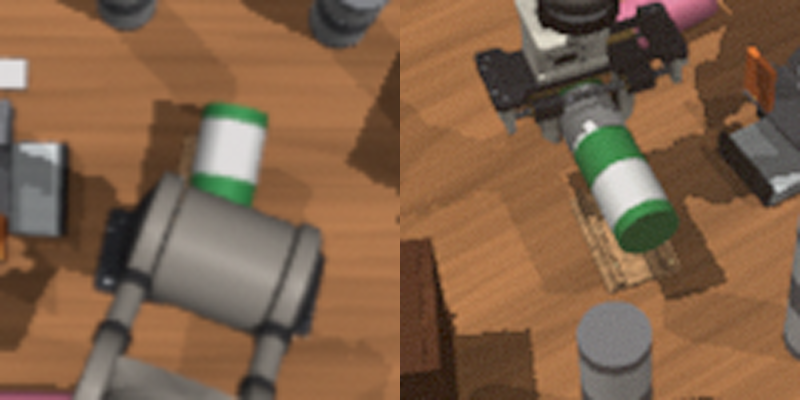

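The tube hangs level over the cork rest, and its tail cap in the top crop spans (207,107)–(268,122). Checking alignment numerically before lowering.

Run:
```python
import pickle
from h import *
np.set_printoptions(suppress=True,precision=1)
c,s=pickle.load(open("t3.pkl","rb"))
f=lambda l:onz(c,np.array(l)/4+[230,130],110)
p=f([[207,107],[268,122],[192,185],[254,200]]);print(p,p[:2].mean(0),p[2:].mean(0))
# expected tube axis at given tool
y=2.946;ax=-np.array([np.cos(y),np.sin(y)]);t=np.array([485,-90.3]);print("axis at tail",t+153*ax)
o,w=pickle.load(open("w3.pkl","rb"))
# rest reproject in first top image, mask by cork colour
d=pickle.load(open("c0.pkl","rb"))["top"];im=d["pixels"];hsv=cv2.cvtColor(im,cv2.COLOR_RGB2HSV)
print(hsv[180,282],hsv[180,262],hsv[175,278])
```

```text
[[ 635.8  -91.8  110. ]
 [ 623.1 -147.9  110. ]
 [ 563.7  -79.4  110. ]
 [ 551.1 -136.4  110. ]] [ 629.4 -119.9  110. ] [ 557.4 -107.9  110. ]
axis at tail [ 635.1 -120. ]
[ 14 115 167] [ 13 143 157] [ 14 114 164]
```

```bash
python3 -m pendant '{"dp":[[0,0.0035,0.025],[0,0.0035,0.05],[0,0.0035,0.06],[0,0.0035,0.065],[0,0.0035,0.069],[0,0.0035,0.071],[0,0.0035,0.071],[0,0.0035,0.071]],"rotation":[[0,0,0],[0,0,0],[0,0,0],[0,0,0],[0,0,0],[0,0,0],[0,0,0],[0,0,0]]}' 0.04
```

```text
time: 7.95
tool_pos: [486.2, -86.1, 19.9]
tcp_rot: [-3.142, 0.001, 2.947]
contact_force: [-0.4, 0.9, 0.7]
grip_width: 59.4
finger_force: 29.9
```

```bash
python3 -m pendant '{"dp":[[0,0,0.001],[0,0,0.001],[0,0,0.001]],"rotation":[[0,0,0],[0,0,0],[0,0,0]]}' 0.04
python3 -m pendant '{"dp":[[0,0,0.0],[0,0,0.0],[0,0,0],[0,0,0],[0,0,-0.03],[0,0,-0.065],[0,0,-0.1],[0,0,-0.1]],"rotation":[[0,0,0],[0,0,0],[0,0,0],[0,0,0],[0,0,0],[0,0,0],[0,0,0],[0,0,0]]}' 0.0918
python3 -m pendant '{"dp":[[0.01,0,-0.03],[0.01,0,-0.03],[0.01,0,-0.03]],"rotation":[[0,0,0],[0,0,0],[0,0,0]]}' 0.0918
python3 w.py w4
```

```text
time: 8.32
tool_pos: [486.1, -85.9, 19.1]
tcp_rot: [3.141, 0.001, 2.947]
contact_force: [-2.0, 1.1, 6.4]
grip_width: 59.5
finger_force: 29.9
time: 9.32
tool_pos: [487.5, -86.5, 120.8]
tcp_rot: [-3.141, 0.006, 2.947]
contact_force: [-0.4, 0.4, 0.8]
grip_width: 91.8
finger_force: 0.0
time: 9.7
tool_pos: [475.7, -83.9, 147.3]
tcp_rot: [3.141, -0.001, 2.947]
contact_force: [0.0, 0.2, -0.2]
grip_width: 91.8
finger_force: 0.0
```

View pics/w4.png

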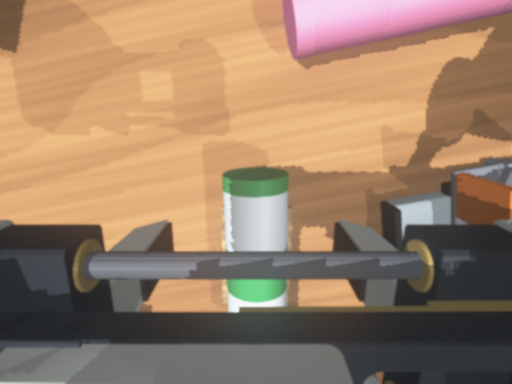

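The tube lies at columns 223–289, its near cap at row 168–195 and its middle band at rows 278–300; the orange pad is at right (485,200).

Run:
```python
import pickle
from h import *
np.set_printoptions(suppress=True,precision=1)
o,c=pickle.load(open("w4.pkl","rb"));T=wpose(o,c)
im=c["pixels"].astype(int)
g=(im[...,1]>im[...,0]+15)&(im[...,1]>im[...,2]+8)
w=(im.min(2)>130)&(im.max(2)-im.min(2)<45)
A=[]
for r in (178,185,192,205,220,235,245,285,292):
    x=np.flatnonzero((g|w)[r,190:320])+190
    p=onz(c,[[(x.min()+x.max())/2,r]],38,T)[0];A.append(p[:2]);print(r,x.min(),x.max(),p)
vx=cv2.fitLine(np.array(A,np.float32),cv2.DIST_HUBER,0,.01,.01).ravel();print("axis",vx)
for u in (250,256,262):
    x=np.flatnonzero(g[:,u]);print(x[x<230],x[x>230]); b=x[x>230]
    # cap inner edge and band edges on top line z=68
    q=onz(c,[[u,x[x<230].max()+.5],[u,b.min()-.5],[u,b.max()+.5]],68,T);print(q)
q=onz(c,[[256,171]],68,T);print(q)
q=onz(c,[[256,168]],8,T);print(q)
```

```text
178 223 286 [466.3 -82.5  38. ]
185 223 286 [472.8 -83.8  38. ]
192 223 287 [479.5 -84.6  38. ]
205 223 287 [491.9 -87.1  38. ]
220 224 287 [506.8 -89.5  38. ]
235 225 287 [522.1 -92.   38. ]
245 225 286 [532.3 -94.5  38. ]
285 228 285 [ 576.1 -102.    38. ]
292 227 286 [ 584.1 -103.5   38. ]
axis [  1.   -0.2 514.7 -91. ]
[180 181 182 183 184 185 186 187 188 189 190 191 192 193 194 195 196 197] [278 279 280 281 282 283 284 285 286 287 288 289 290 291 292 293 294 295
 296 297 298 299 300 301 302]
[[ 475.2  -88.3   68. ]
 [ 548.5 -102.9   68. ]
 [ 573.9 -108.    68. ]]
[179 180 181 182 183 184 185 186 187 188 189 190 191 192 193 194 195 196
 197] [278 279 280 281 282 283 284 285 286 287 288 289 290 291 292 293 294 295
 296 297 298 299 300 301 302]
[[ 476.1  -83.4   68. ]
 [ 549.6  -97.6   68. ]
 [ 575.  -102.6   68. ]]
[179 180 181 182 183 184 185 186 187 188 189 190 191 192 193 194 195 196] [278 279 280 281 282 283 284 285 286 287 288 289 290 291 292 293 294 295
 296 297 298 299 300 301 302]
[[476.2 -78.3  68. ]
 [550.6 -92.4  68. ]
 [576.1 -97.2  68. ]]
[[454.1 -79.1  68. ]]
[[463.1 -80.2   8. ]]
```

```bash
python3 -c "
from h import *
print(rel([547.5,-97.5,24],2.953))"
```

```text
(array([-73.2,   0.6, 123.2]), np.float64(-0.0063))
```

```bash
python3 -m pendant '{"dp":[[-0.04,0.0005,0.02],[-0.073,0.0005,0.05],[-0.073,0.0005,0.08],[-0.073,0.0005,0.105],[-0.073,0.0005,0.12],[-0.073,0.0005,0.123],[-0.073,0.0005,0.123],[-0.073,0.0005,0.123]],"rotation":[[0,0,-0.006],[0,0,-0.006],[0,0,-0.006],[0,0,-0.006],[0,0,-0.006],[0,0,-0.006],[0,0,-0.006],[0,0,-0.006]]}' 0.0918
python3 -m pendant '{"dp":[[0,0,0],[0,0,0],[0,0,0],[0,0,0],[0,0,0],[0,0,0],[0,0,0],[0,0,0]],"rotation":[[0,0,0],[0,0,0],[0,0,0],[0,0,0],[0,0,0],[0,0,0],[0,0,0],[0,0,0]]}' 0.04
python3 -m pendant '{"dp":[[0,0,-0.01],[0,0,-0.04],[0,0,-0.08],[0,0,-0.12],[0,0,-0.15],[0,0,-0.15],[0,0,-0.15]],"rotation":[[0,0,0],[0,0,0],[0,0,0],[0,0,0],[0,0,0],[0,0,0],[0,0,0]]}' 0.04
python3 - <<'E'
from h import *
from plant import vision
import pickle
c=vision.capture("top");im=c["pixels"];s=vision.capture("scene");pickle.dump((c,s),open("t5.pkl","wb"))
a=cv2.resize(im[130:230,180:320],(560,400),interpolation=cv2.INTER_CUBIC)
cv2.imwrite("pics/t5.png",a[:,:,::-1])
E
```

```text
time: 10.75
tool_pos: [548.4, -97.9, 26.4]
tcp_rot: [-3.141, 0.002, 2.953]
contact_force: [0.0, -0.1, 0.0]
grip_width: 91.8
finger_force: 0.0
time: 11.75
tool_pos: [548.6, -96.9, 26.0]
tcp_rot: [3.14, 0.001, 2.952]
contact_force: [2.4, 3.9, 3.7]
grip_width: 59.5
finger_force: 30.0
time: 12.62
tool_pos: [547.0, -97.6, 174.5]
tcp_rot: [3.141, -0.002, 2.953]
contact_force: [-0.9, -0.3, -2.1]
grip_width: 59.5
finger_force: 30.0
```

View pics/t5.png

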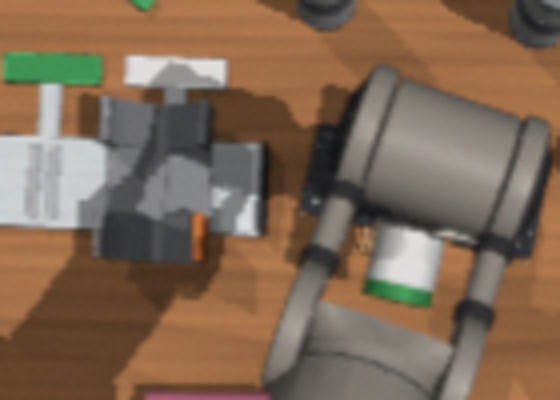

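The top view shows the tube held across the gripper with its near cap at crop (398,295) and the carrier unmoved. Now I refine the cradle numerically.

Run:
```python
import pickle
from h import *
np.set_printoptions(suppress=True,precision=1,linewidth=200)
d=pickle.load(open("c0.pkl","rb"));c=d["top"];s=d["scene"];im=c["pixels"].astype(int)
G=im.mean(2).astype(int)
print("cols",np.arange(200,236))
for r in (158,161,175,186,189,192): print(r,G[r,200:236])
print("rows 150..199"); 
for u in (208,226): print(u,G[150:200,u])
def orange(c):
    h=cv2.cvtColor(c["pixels"],cv2.COLOR_RGB2HSV);return (h[...,0]<14)&(h[...,1]>190)&(h[...,2]>90)
for k,cc,b in (("top",c,(175,200,220,240)),("scene",s,(155,195,275,300))):
    m=orange(cc);z=np.zeros_like(m);z[b[0]:b[1],b[2]:b[3]]=m[b[0]:b[1],b[2]:b[3]]
    p=np.argwhere(z)[:,::-1].astype(np.float32);print(k,len(p),p.min(0),p.max(0))
    print(cv2.boxPoints(cv2.minAreaRect(p)).tolist()); 
    if k=="scene":
        hull=cv2.convexHull(p); print(cv2.approxPolyDP(hull,2.0,True).reshape(-1,2).tolist())
# prediction for cradle centre guess
C=np.array([566.5,142,0]);x=np.array([.9997,-.023,0]);y=np.array([.023,.9997,0])
pad=[C+x*a-y*50+np.array([0,0,h]) for a in(-75,-32) for h in (44.5,105.5)]
print("pad pred top",proj(c,pad).tolist());print("scene",proj(s,pad).tolist())
```

```text
cols [200 201 202 203 204 205 206 207 208 209 210 211 212 213 214 215 216 217 218 219 220 221 222 223 224 225 226 227 228 229 230 231 232 233 234 235]
158 [ 65  63  63  63  67 109 136 115  97 100 102 104 108 108 106 107 107 107 106 113 123 103  86  86  88  87  85  73  66  83 115 112  80  77 100 110]
161 [ 67  63  65  66  79 110 116  97  95 101 102 105 106 106 107 108 108 106 110 123 129 105  88  87  86  86  86  73  72 102 122 102  72  84 103 107]
175 [201 201 200 200 199 195 150 127 133 132 131 130 131 131 129 129 130 130 132 133 129 112 120 131 131 132 133 132 132 132 132 131 129 164 180 184]
186 [119 116 115 118 122 106  87  95 100 102 105 106 107 107 107 105 107 106 121 127 107  87  88  86  86  86  84  79 103 121  92  75 126 169 184 201]
189 [ 63  59  66  97 120  99  85  94 100 100 103 108 108 106 107 107 108 112 124 128 105  90  87  87  87  86  74  75 121 131  96  68  90 102 102 105]
192 [112 110 111 123 129 101  90  99 101 102 106 108 107 106 107 107 105 107 122 129 104  88  88  87  86  85  73  78 121 133  94  72  89  98  98  98]
rows 150..199
208 [123 121 113 106 100  93  91  94  97  93  94  95  96  96  93  85  68 101 125 131 138 138 133 133 132 133 132 132 133 131 129 120  91 103 104 103 100 100 101 100 101 101 101 100 101 106 119 115 116
 117]
226 [216 207 149 140 131  95  85  86  85  84  85  86  86  86  85  86  88  96 113 118 129 132 131 132 132 133 132 131 131 132 131 124  89  82  85  85  84  75  74  74  73  74  73  76  94 112 109  99  96
  99]Traceback (most recent call last):
  File "<stdin>", line 14, in <module>
    return umr_minimum(a, axis, None, out, keepdims, initial, where)
ValueError: zero-size array to reduction operation minimum which has no identity
```

Run:
```python
import pickle
from h import *
np.set_printoptions(suppress=True,precision=1,linewidth=200)
d=pickle.load(open("c0.pkl","rb"));c=d["top"];s=d["scene"]
y=np.array([.023,.9997,0])
print("L cheek r158,161,186,189,192",onz(c,[[206,158],[205.5,161],[204,186],[203.9,189],[203.7,192]],103)[:,:2].tolist())
print("R cheek",onz(c,[[230.4,158],[230,161],[228.9,186],[228.6,189],[228.6,192]],103)[:,:2].tolist())
print("V bottom",onz(c,[[219.5,161],[218.8,189]],46))
print("gap near/far",onz(c,[[208,181.5],[208,164.8]],80))
t,_=pickle.load(open("t5.pkl","rb"))
print("tube near end",onz(t,np.array([[364,290],[432,303]])/4+[180,130],186))
for k,cc,b in (("top",c,(175,200,220,240)),("scene",s,(155,195,275,300))):
    q=cc["pixels"].astype(int);m=(q[...,0]>q[...,2]+75);z=np.zeros(m.shape,np.uint8);z[b[0]:b[1],b[2]:b[3]]=m[b[0]:b[1],b[2]:b[3]]
    n,l,st,ce=cv2.connectedComponentsWithStats(z);print(k,[(a.tolist(),e.round(1).tolist()) for a,e in zip(st[1:],ce[1:])if a[4]>8])
C=np.array([566.5,142,0]);x=np.array([.9997,-.023,0])
pad=[C+x*a-y*50+np.array([0,0,h]) for a in(-75,-32) for h in (44.5,105.5)]
print("pred top",proj(c,pad).round(1).tolist(),"scene",proj(s,pad).round(1).tolist())
```

```text
L cheek r158,161,186,189,192 [[627.1093573409735, 188.79022567308658], [615.8661365462783, 190.31903396006192], [522.7290712398758, 193.1458342732459], [511.6002717081206, 193.19453307475786], [500.47166189933154, 193.61765938885534]]
R cheek [[628.6698105523903, 97.82853391965989], [617.4622170871786, 99.01599184334015], [524.6085077287029, 100.64447426628584], [513.4954683221188, 101.46577876456956], [502.41339126447656, 101.17740652918852]]
V bottom [[624.6 145.8  46. ]
 [516.1 145.5  46. ]]
gap near/far [[541.5 182.6  80. ]
 [604.7 184.4  80. ]]
tube near end [[ 465.1  -55.1  186. ]
 [ 455.2 -113.7  186. ]]
top [([220, 183, 20, 17, 161], [231.3, 194.0])]
scene [([275, 155, 25, 38, 637], [284.6, 169.5])]
pred top [[232.1, 196.0], [230.5, 195.3], [232.6, 184.8], [231.0, 183.6]] scene [[279.1, 177.3], [280.0, 164.4], [286.6, 185.7], [287.8, 172.9]]
```

```bash
python3 -c "
from h import *
print(rel([569,145.5,130],3.1146))"
```

```text
(array([ 23.9, 242.9,  43.9]), np.float64(-0.1619))
```

```bash
python3 -m pendant '{"dp":[[0.003,0.03,0],[0.007,0.07,0],[0.011,0.11,0],[0.015,0.15,0],[0.019,0.19,0],[0.022,0.225,0],[0.024,0.243,0.01],[0.024,0.243,0.03]],"rotation":[[0,0,-0.02],[0,0,-0.05],[0,0,-0.08],[0,0,-0.11],[0,0,-0.13],[0,0,-0.15],[0,0,-0.162],[0,0,-0.162]]}' 0.04
python3 -m pendant '{"dp":[[0,0,0.014],[0,0,0.014],[0,0,0.014]],"rotation":[[0,0,0],[0,0,0],[0,0,0]]}' 0.04
python3 - <<'E'
from h import *
from plant import vision
import pickle
c=vision.capture("top");s=vision.capture("scene");pickle.dump((c,s),open("t6.pkl","wb"))
a=cv2.resize(c["pixels"][135:215,180:260],(400,400),interpolation=cv2.INTER_CUBIC)
b=cv2.resize(s["pixels"][120:230,260:370],(400,400),interpolation=cv2.INTER_CUBIC)
cv2.imwrite("pics/t6.png",np.hstack([a,b])[:,:,::-1])
print(rel([569,145.5,76],3.1146))
E
```

```text
time: 13.72
tool_pos: [569.8, 146.5, 144.2]
tcp_rot: [-3.142, -0.0, 3.117]
contact_force: [-0.1, -0.4, -1.4]
grip_width: 59.2
finger_force: 30.0
time: 14.1
tool_pos: [570.2, 145.0, 131.8]
tcp_rot: [3.142, 0.001, 3.114]
contact_force: [-0.3, 0.8, -1.7]
grip_width: 59.6
finger_force: 30.0
(array([ 1.4,  0.3, 56.3]), np.float64(-0.0003))
```

View pics/t6.png

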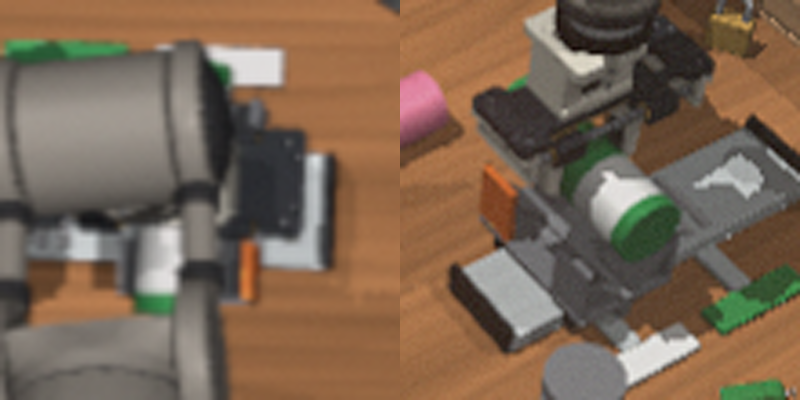

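The tube sits over the cradle, aligned with the V and overhanging both ends, so I lower slowly.

```bash
python3 -m pendant '{"dp":[[0.001,0,0.01],[0.001,0,0.022],[0.001,0,0.033],[0.001,0,0.04],[0.001,0,0.045],[0.001,0,0.049],[0.001,0,0.052],[0.001,0,0.052]],"rotation":[[0,0,0],[0,0,0],[0,0,0],[0,0,0],[0,0,0],[0,0,0],[0,0,0],[0,0,0]]}' 0.04
python3 -m pendant '{"dp":[[0,0,0.001],[0,0,0.002],[0,0,0.002],[0,0,0.002]],"rotation":[[0,0,0],[0,0,0],[0,0,0],[0,0,0]]}' 0.04
```

```text
time: 15.2
tool_pos: [568.8, 145.5, 79.4]
tcp_rot: [3.142, -0.0, 3.115]
contact_force: [-0.6, 0.5, -1.1]
grip_width: 59.9
finger_force: 30.0
time: 15.7
tool_pos: [569.0, 145.7, 77.7]
tcp_rot: [3.141, 0.001, 3.115]
contact_force: [-0.8, 0.5, 2.0]
grip_width: 59.2
finger_force: 30.0
```

Contact is beginning (force went from −1.1 to +2). One more millimetre.

```bash
python3 -m pendant '{"dp":[[0,0,0.001],[0,0,0.001],[0,0,0.001]],"rotation":[[0,0,0],[0,0,0],[0,0,0]]}' 0.04
```

```text
time: 16.08
tool_pos: [569.1, 145.7, 77.3]
tcp_rot: [3.141, 0.001, 3.115]
contact_force: [-1.7, 1.2, 5.2]
grip_width: 59.0
finger_force: 30.0
```

```bash
python3 -m pendant '{"dp":[[0,0,0],[0,0,0],[0,0,0],[0,0,0],[0,0,-0.02],[0,0,-0.05],[0,0,-0.09],[0,0,-0.12]],"rotation":[[0,0,0],[0,0,0],[0,0,0],[0,0,0],[0,0,0],[0,0,0],[0,0,0],[0,0,0]]}' 0.0918
python3 -c "
from h import *
for t in ([505,20,200],[505,20,72]):print(rel(t,3.1146))"
python3 - <<'E'
import pickle
from h import *
from plant import vision,get_obs
np.set_printoptions(suppress=True,precision=1)
s=vision.capture("scene");q=s["pixels"].astype(int)
m=((q[...,1]>q[...,0]+15)&(q[...,1]>q[...,2]+8)).astype(np.uint8);z=np.zeros_like(m);z[130:235,270:360]=m[130:235,270:360]
n,l,st,ce=cv2.connectedComponentsWithStats(z);print([(a.tolist(),e.round(1).tolist()) for a,e in zip(st[1:],ce[1:])if a[4]>8])
C=np.array([570,145.5,88]);x=np.array([.9996,-.026,0])
print("pred end, band, near",proj(s,[C+90*x,C,C-90*x]).round(1).tolist())
pickle.dump(s,open("t7.pkl","wb"))
E
```

```text
time: 17.08
tool_pos: [569.1, 145.5, 198.2]
tcp_rot: [3.141, 0.001, 3.115]
contact_force: [1.1, 0.1, -1.4]
grip_width: 91.6
finger_force: 0.0
(array([  60.7, -127.2,   -1.8]), np.float64(0.0002))
(array([  60.7, -127.2,  126.2]), np.float64(0.0002))
[([285, 154, 9, 12, 42], [288.6, 158.8]), ([298, 165, 20, 21, 227], [306.3, 174.1]), ([317, 185, 18, 18, 214], [325.2, 193.2]), ([343, 197, 17, 15, 147], [352.1, 204.0]), ([348, 225, 12, 7, 60], [353.7, 227.9])]
pred end, band, near [[325.8, 195.6], [307.9, 177.0], [291.3, 159.6]]
```

The tube is seated: cap and band match the predicted pixels to about 3 px. Next I close the fingers and move behind the pad.

```bash
python3 -m pendant '{"dp":[[0.02,-0.04,0],[0.04,-0.08,0],[0.056,-0.117,0],[0.056,-0.117,0.02],[0.056,-0.117,0.06],[0.056,-0.117,0.1],[0.056,-0.117,0.126],[0.056,-0.117,0.126]],"rotation":[[0,0,0],[0,0,0],[0,0,0],[0,0,0],[0,0,0],[0,0,0],[0,0,0],[0,0,0]]}' 0.0
python3 -m pendant '{"dp":[[0,0.008,0],[0,0.016,0],[0,0.024,0],[0,0.03,0],[0,0.036,0],[0,0.042,0],[0,0.048,0],[0,0.052,0]],"rotation":[[0,0,0],[0,0,0],[0,0,0],[0,0,0],[0,0,0],[0,0,0],[0,0,0],[0,0,0]]}' 0.0
```

```text
time: 18.12
tool_pos: [508.3, 30.1, 68.8]
tcp_rot: [3.141, -0.004, 3.115]
contact_force: [-0.8, -0.2, -0.3]
grip_width: 16.1
finger_force: 0.0
time: 19.12
tool_pos: [511.1, 82.2, 70.4]
tcp_rot: [-3.141, -0.0, 3.115]
contact_force: [-0.6, -1.8, 0.5]
grip_width: 0.4
finger_force: 0.8
```

```bash
python3 -m pendant '{"dp":[[0,0.008,0],[0,0.018,0],[0,0.028,0],[0,0.038,0],[0,0.048,0],[0,0.058,0],[0,0.066,0],[0,0.072,0]],"rotation":[[0,0,0],[0,0,0],[0,0,0],[0,0,0],[0,0,0],[0,0,0],[0,0,0],[0,0,0]]}' 0.0
python3 -m pendant '{"dp":[[0,0.003,0],[0,0.006,0],[0,0.006,0]],"rotation":[[0,0,0],[0,0,0],[0,0,0]]}' 0.0
cat > m.py <<'E'
from h import *
from plant import vision,get_obs
q=vision.capture("scene");p=q["pixels"].astype(int)
m=(p[...,0]>p[...,2]+75)&(p[...,0]>p[...,1]*1.6)&(p[...,0]>110);z=np.zeros(m.shape,np.uint8);z[110:200,270:360]=m[110:200,270:360]
n,l,st,ce=cv2.connectedComponentsWithStats(z);print([(a.tolist(),e.round(1).tolist()) for a,e in zip(st[1:],ce[1:])if a[4]>8])
g=((p[...,1]>p[...,0]+15)&(p[...,1]>p[...,2]+8)).astype(np.uint8);g[:110]=0;g[235:]=0;g[:,:270]=0;g[:,390:]=0
n,l,st,ce=cv2.connectedComponentsWithStats(g);print([(a.tolist(),e.round(1).tolist()) for a,e in zip(st[1:],ce[1:])if a[4]>8])
# ray of far cap centroid vs the plane x(end)
o,d=ray(q,ce[1:]);x=660
for a in d: 
    X=o+a*((x-o[0])/a[0]); print(X.round(1))
E
python3 m.py
```

```text
time: 20.12
tool_pos: [513.0, 154.6, 70.4]
tcp_rot: [3.142, -0.0, 3.115]
contact_force: [-1.0, -2.6, 0.3]
grip_width: 0.7
finger_force: 0.8
time: 20.5
tool_pos: [513.6, 160.3, 70.6]
tcp_rot: [3.141, 0.001, 3.115]
contact_force: [0.3, 0.6, 0.2]
grip_width: 0.4
finger_force: 0.0
[]
[([318, 156, 20, 20, 207], [327.0, 164.4]), ([337, 174, 18, 18, 203], [345.7, 182.4]), ([343, 193, 29, 19, 233], [357.1, 201.8]), ([348, 225, 18, 8, 95], [356.9, 227.9])]
[660.  122.6 236.7]
[660.  175.2 207.8]
[660.  219.8 100.8]
[660.  303.7 -51.8]
[ 660.   348.9 -239.7]
```

```bash
python3 - <<'E'
import pickle
from h import *
s=pickle.load(open("t7.pkl","rb"));o,d=ray(s,[[325.2,193.2],[306.3,174.1],[345.7,182.4],[327,164.4]])
for a,x in zip(d,(660,570,662,572)): print((o+a*((x-o[0])/a[0])).round(1))
E
python3 -m pendant '{"dp":[[0,0.002,0],[0,0.004,0],[0,0.006,0],[0,0.008,0]],"rotation":[[0,0,0],[0,0,0],[0,0,0],[0,0,0]]}' 0.0
python3 -m pendant '{"dp":[[0,0.002,0],[0,0.004,0],[0,0.006,0]],"rotation":[[0,0,0],[0,0,0],[0,0,0]]}' 0.0
```

```text
[660.  138.4 102.7]
[570.  136.9 106.5]
[662.  217.3 104.1]
[572.  218.7 104.6]
time: 21.05
tool_pos: [513.7, 168.1, 70.6]
tcp_rot: [3.141, 0.001, 3.115]
contact_force: [1.1, -1.9, 0.6]
grip_width: 0.5
finger_force: 0.8
time: 21.42
tool_pos: [513.7, 174.2, 70.5]
tcp_rot: [3.141, 0.0, 3.115]
contact_force: [1.7, -1.3, 1.2]
grip_width: 0.2
finger_force: 0.8
```

```bash
for i in 1 2 3; do python3 -m pendant '{"dp":[[0,0.0015,0],[0,0.003,0],[0,0.003,0]],"rotation":[[0,0,0],[0,0,0],[0,0,0]]}' 0.0 | egrep 'tool_pos|contact'; done
```

```text
tool_pos: [513.5, 177.2, 70.4]
contact_force: [-0.1, -0.3, 0.5]
tool_pos: [513.5, 180.0, 70.4]
contact_force: [-0.5, -1.6, 0.5]
tool_pos: [513.6, 182.5, 70.4]
contact_force: [-1.7, -3.9, 1.1]
```

```bash
for i in 1 2 3; do python3 -m pendant '{"dp":[[0,0.001,0],[0,0.002,0],[0,0.002,0]],"rotation":[[0,0,0],[0,0,0],[0,0,0]]}' 0.0 | egrep 'tool_pos|contact'; done
```

```text
tool_pos: [513.6, 184.9, 70.4]
contact_force: [-1.0, -3.4, 1.0]
tool_pos: [513.9, 187.4, 70.4]
contact_force: [-1.2, -1.7, -0.5]
tool_pos: [514.3, 189.4, 70.6]
contact_force: [-0.2, -0.2, 0.5]
```

```bash
cat > m2.py <<'E'
from h import *
from plant import vision
q=vision.capture("scene");p=q["pixels"].astype(int)
g=((p[...,1]>p[...,0]+15)&(p[...,1]>p[...,2]+8)).astype(np.uint8);g[:110]=0;g[196:]=0;g[:,:290]=0;g[:,380:]=0
n,l,st,ce=cv2.connectedComponentsWithStats(g)
for a,e in zip(st[1:],ce[1:]):
    if a[4]>30:
        o,d=ray(q,[e]);print(a.tolist(),e.round(1),[(o+d[0]*((x-o[0])/d[0,0])).round(1).tolist() for x in(662.5,572.5)])
E
python3 m2.py
```

```text
[326, 153, 20, 19, 204] [334.3 160.9] [[662.5, 145.9, 239.4], [572.5, 248.2, 104.2]]
[345, 170, 17, 18, 196] [353.  178.6] [[662.5, 246.3, 104.2], [572.5, 364.4, -52.2]]
```

```bash
for i in 1 2; do python3 -m pendant '{"dp":[[0,0.001,0],[0,0.002,0],[0,0.002,0]],"rotation":[[0,0,0],[0,0,0],[0,0,0]]}' 0.0 | egrep 'tool_pos|contact'; python3 m2.py; done
```

```text
tool_pos: [514.2, 191.3, 70.6]
contact_force: [-0.5, 1.1, -1.0]
[326, 152, 20, 20, 204] [334.8 160.4] [[662.5, 147.7, 240.3], [572.5, 250.3, 105.2]]
[345, 170, 18, 18, 198] [353.5 178.3] [[662.5, 248.4, 104.4], [572.5, 366.8, -52.0]]
tool_pos: [514.1, 193.2, 70.5]
contact_force: [-0.3, 0.4, 0.2]
[328, 152, 21, 19, 194] [336.6 159.5] [[662.5, 154.4, 239.8], [572.5, 258.1, 104.7]]
[347, 169, 17, 18, 197] [354.9 177.5] [[662.5, 254.4, 104.2], [572.5, 373.7, -52.1]]
```

It snapped: the carrier jumped about 7 mm while the tool moved 2 mm. Backing off, then verifying.

```bash
python3 -m pendant '{"dp":[[0,-0.01,0],[0,-0.03,0],[0,-0.06,0],[0,-0.1,0],[0.02,-0.1,-0.05],[0.03,-0.1,-0.1],[0.03,-0.1,-0.12],[0.03,-0.1,-0.12]],"rotation":[[0,0,0],[0,0,0],[0,0,0],[0,0,0],[0,0,0],[0,0,0],[0,0,0],[0,0,0]]}' 0.0; python3 m2.py
python3 - <<'E'
import pickle
from h import *
from plant import vision
np.set_printoptions(suppress=True,precision=1,linewidth=200)
a=pickle.load(open("c0.pkl","rb"))["top"];c=vision.capture("top")
G=c["pixels"].mean(2).astype(int)
print(np.arange(170,215))
for r in (160,189,192): print(r,G[r,170:215])
# bystanders unchanged?
for n,(r0,r1,u0,u1) in dict(b=(105,142,245,278),c=(108,145,303,335),bottle=(130,165,120,160)).items():
    print(n,np.abs(c["pixels"][r0:r1,u0:u1].astype(int)-a["pixels"][r0:r1,u0:u1]).mean().round(1))
g=c["pixels"].astype(int);m=((g[...,1]>g[...,0]+15)&(g[...,1]>g[...,2]+8)).astype(np.uint8)[140:215,160:245]
n,l,st,ce=cv2.connectedComponentsWithStats(m)
for s,e in zip(st[1:],ce[1:]):
    if s[4]>15: print(s,e+[160,140],onz(c,[e+[160,140]],112)[0])
E
```

```text
time: 25.58
tool_pos: [482.1, 92.8, 191.9]
tcp_rot: [3.141, 0.004, 3.114]
contact_force: [-0.6, 0.4, 0.6]
grip_width: 0.2
finger_force: 0.0
[314, 139, 14, 12, 47] [320.  142.9] [[662.5, 79.7, 342.0], [572.5, 171.7, 222.9]]
[328, 152, 21, 17, 175] [337.  158.8] [[662.5, 155.4, 242.2], [572.5, 259.2, 107.5]]
[347, 169, 17, 18, 191] [354.9 177.5] [[662.5, 254.2, 104.2], [572.5, 373.5, -52.2]]
[170 171 172 173 174 175 176 177 178 179 180 181 182 183 184 185 186 187 188 189 190 191 192 193 194 195 196 197 198 199 200 201 202 203 204 205 206 207 208 209 210 211 212 213 214]
160 [100  71  70 100 133 120  86  98  90 101 146 176 196 212 219 221 221 221 221 220 217 207 192 172 147 107  67  74 112 119  88  59  62  91 106 108 109 108 110 110 110 110 109 110 109]
189 [ 72  73  75  69  50  45  52  66  98 124 139 146 142 144 145 138 125  91  54 113 147 151 149 149 134 107  85 123 147 150 150 150 151 151 150 150 150 149 150 150 150 151 149 151 149]
192 [ 71  85  93  78  69  84  96  96 124 163 186 199 208 210 209 177 119  74  54 110 143 148 150 151 138 105  84 123 148 151 151 151 150 151 150 152 151 152 151 152 151 152 151 152 152]
b 2.5
c 2.5
bottle 2.2
[ 20   3  26  10 222] [191.6 147.4] [664.5 242.1 112. ]
[ 19  26  16  13 183] [186.1 171.5] [574.4 259.9 112. ]
[18 53 10  5 40] [182.3 194.7] [488.4 271.  112. ]
```

The carrier has moved 116 mm, which puts it at the detent at y≈261. The tube is seated, the bystanders are unmoved and the robot is clear.

```bash
python3 -c "
from plant import workorder
print(workorder.close_job())"
```

```text
the job is handed in; nothing more can be done
None
```

The tube lies in the cradle with both ends sticking out, and the carrier is clicked home in the detent at the green station plate. The other two tubes and the bottle still stand where they were, and the job was handed in at about 26 s; the hand-in gave no verdict.

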